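# Slide the serving paddle until its handle overhangs the board

### The job

The thin wooden serving paddle lies flat on the raised kneading board with no way to get hold of it. Push it gently with the fingertips along the board, the way its handle points, until the whole handle sticks straight out over the board's edge and the shoulders of the blade are level with that edge, so that somebody can take it by the handle. Keep it flat on the board without gripping, squeezing or lifting it, leave the jar, bowl and sieve where they are, and finish with the hand clear.

Things in the scene. Friction and masses are not known exactly. Their poses are not given: they have to be found in the camera images.
- board: Pale wooden kneading board, fixed: a slab 280 mm (its x) by 320 mm (its y), 22 mm thick, on battens; flat top 40 mm above the table. Origin on the table under its centre, z up. The edge that matters is the 280 mm side at its y = -160 mm (to the robot's right, turned up to 0.35 rad either way).
- board_edge (a point): Middle of that edge of the kneading board, at its top surface; axes as the board's, so -y points straight out over the edge.
- paddle: Thin flat dark wooden serving paddle, 8 mm thick, about 90 g, loose on the kneading board: blade 90 mm wide, 120 mm long; straight handle 28 mm wide, 70 mm long. Origin at the underside, mid-shoulder, where blade meets handle; handle along its -y, blade along its +y, z up. At first the handle points at the edge within 0.3 rad, shoulders 50 to 130 mm short of it. It stops where it is left.
- jar: Empty open glass jar, 72 mm across, 110 mm tall, standing on the table off to one side beyond the edge. Origin at the centre of its underside. Leave alone.
- bowl: White ceramic bowl, 130 mm across, 55 mm tall, standing on the table off to the other side beyond the edge (jar and bowl may be swapped). Origin at the centre of its underside. Leave alone.
- sieve: Green plastic sieve, 140 mm across, 45 mm tall, with a 100 mm handle, on the table off the board's other end, at the robot's left. Origin at the centre of its underside. Leave alone.
Mind the look-alikes: they are no part of the job. Several things have the shape of the paddle; the one meant has the colours described above.

How it is judged (in metres and radians):
At the end, for the whole second after the job is handed in: The paddle lies still and flat on the kneading board, the middle of its shoulder line within 8 mm of the edge, the handle square to the edge within 0.14 rad, the blade not past the ends of that edge (y of paddle in the frame of board_edge between -0.008 and 0.008 m and x of paddle in the frame of board_edge between -0.095 and 0.095 m and z of paddle in the frame of board_edge between -0.003 and 0.003 m and angle between the y axis of paddle and the y axis of board, either way round below 0.14 rad and angle between paddle's own z axis and vertical below 0.06 rad and linear speed of paddle below 0.01 m/s); the robot touches nothing.
It fails at once if the paddle is lifted off the board (12 mm or more) or tipped (z of paddle in the frame of board_edge above 0.012 m or angle between paddle's own z axis and vertical above 0.2 rad).
It fails at once if the paddle falls from the board (z of paddle in the frame of board_edge below -0.012 m).
It fails at once if the paddle is gripped, squeezed or pressed with more than 30 N (contact force between the fingers and paddle above 30 N).
It fails at once if the jar, bowl or sieve is moved more than 25 mm (distance of any of jar, bowl, sieve from where it was at the start of the episode above 0.025 m).
It also fails if it takes over 45 s, if anything falls off the work surface, if the arm or the gripper's body presses on something with over 40 N, if the wrist force passes 120 N, or if a joint passes its speed limit or range.

### The arm

A 6-joint arm with a two-finger parallel gripper is mounted at the origin on the work surface. World frame = base frame: x ahead of the robot, y to its left, z up, the work surface at z = 0. Lengths are in mm, angles in rad, forces in N, time in s.
With the tool pointing down it reaches from about 275 to 825 mm from the base axis. Payload 5.2 kg.
Tool frame: the origin (TCP) lies at the very end of the fingers, on their centre line; the grasp point (between the pads) lies 19 mm behind it; z points along the fingers, y is the line along which they close (so a half turn about z gives the same grasp; the last joint's range is limited). The gripper opens to 93 mm and grips with 3 to 60 N. Pads are 15 mm wide; open, the fingers measure 128 mm over their backs; the gripper's body (75 mm by 188 mm) begins 65 mm behind the grasp point.
Start: joints at [-1.544, 0.259, 1.535, -0, 1.348, -0.203], TCP at [125.302, -535.541, 218.653] pointing down, gripper open.
Joint ranges: [-3.14, 3.14], [-0.91, 2.08], [0.19, 2.58], [-1.22, 4.36], [0.22, 2.71], [-3.12, 3.12]. Speed limits (rad/s): [2.57, 2.57, 3.14, 3.14, 3.14, 3.14].

### API

Orientations are given as [roll, pitch, yaw] about the fixed x, y, z axes, in that order (R = Rz(yaw) Ry(pitch) Rx(roll)).
In Python, from bench import robot gives the robot as it stands. The module is installed in compiled form; this text tells all that it offers. Calls block until the motion is done:
- robot.move_ptp(position, orientation): joint-space move of the TCP to a pose.
- robot.move_linear(position, ori=None, speed=150, f_stop=None): straight line of the TCP; ori=None keeps the orientation; speed is the mean speed in mm/s. With f_stop (N) it stops when the force on the tool has changed by that much, and returns True; else False.
- robot.move_j(angles): joint-space move.
- robot.move_gripper(opening): opening from 0.0 (shut) to 1.0 (fully open); the grip force is fixed at half the most; returns when the fingers have stopped.
- robot.sleep(seconds).
- robot.inverse_kinematics(position, orientation): joint angles nearest the present ones, or None.
- robot.get_image(name): name is "scene" or "top" or "wrist"; returns a dict with "img" (384x512x3 uint8, blue, green, red), "fovy" (degrees; the focal length in pixels is half the picture's height over the tangent of half this angle, whatever the lens; pixels are square), "cx", "cy" (the principal point, pixels), "k1" (the pictures are not rectified: a ray, as slopes to the right and down, at radius r is drawn at 1 + k1 r^2 times it, then the intrinsics apply), "eye" and "orientation" of the camera in the world. Camera axes: x right, y down, z forward; pixel columns grow to the right and rows downward; lengths in mm; the calibration is good to about 2 mm. A picture is of the moment at which its call begins. There is no depth.
A pose or a line that the arm cannot do raises robot.MotionError and nothing moves.
- robot.hand_in(): hands the job in; it is judged then, once.
Readings, each from a call of its own:
- robot.current_t(): time.
- robot.current_qpos(): joint angles.
- robot.current_joint_vel(): joint speeds.
- robot.current_joint_efforts(): joint torques, N m.
- robot.current_tcp_pos(): TCP position.
- robot.current_eef_rot(): TCP orientation.
- robot.current_contact_force(): force on the tool from outside, world axes, zero at the start.
- robot.current_ft_torque(): the same for the moment, N m.
- robot.current_gripper_width(): opening from 0.0 (shut) to 1.0 (fully open).
- robot.current_finger_force(): force on a finger pad.
Only numpy, scipy, OpenCV 4.12 (cv2) and the standard library are available. Lean on these libraries where they do the work, as an engineer would, in place of code of your own. Each camera call takes 0.05 s, during which the arm holds its last target. There are 200 camera calls.

## Working session

There is one attempt and no reset: what is moved stays moved. The work goes in short steps, each a Python script; the robot and the scene stay as the last script left them, time stands still between calls to the robot, and variables do not carry over. Pictures are saved under pics/ and viewed, at most 10 in all, crops included, and the job is handed in when it is done.

```bash
mkdir -p pics
python3 - <<'E'
from bench import robot
import cv2,numpy as np
ims=[]
for n in("scene","top"):
    d=robot.get_image(n);cv2.imwrite(f"pics/{n}0.png",d["img"])
    print(n,{k:v for k,v in d.items() if k!="img"})
E
```

```text
scene {'fovy': 53.47363973003385, 'cx': 251.810497643366, 'cy': 199.23164057282528, 'k1': -0.058082464421780375, 'eye': array([1093.47651364, -248.9085413 , 1096.0422898 ]), 'orientation': array([-2.58738896,  0.00768024,  1.25973558])}
top {'fovy': 57.95304726538628, 'cx': 255.28595946821508, 'cy': 188.22252054325176, 'k1': -0.07633059568339712, 'eye': array([409.16551805, -47.81330169, 957.50132814]), 'orientation': array([-3.02967996, -0.0222759 , -1.59468362])}
```

View pics/top0.png

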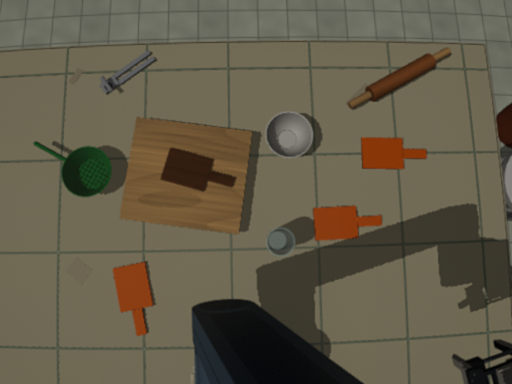

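View pics/scene0.png

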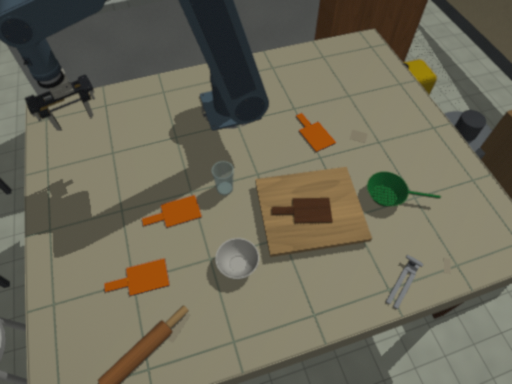

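The paddle wanted is the dark brown one on the board: top (187,169), handle end (235,181), and scene (312,210). Orange look-alikes lie at top (385,153), (338,222) and (133,288). The rolling pin is at (400,77), and it isn't paddle-shaped. The edge that matters runs from top (252,130) to (240,233), with the bowl at (290,135) and the jar at (281,241).

```bash
cat > h.py <<'E'
from bench import robot
import cv2,numpy as np
from scipy.spatial.transform import Rotation as R
from scipy.optimize import least_squares
def cam(d):
    f=192/np.tan(np.radians(d["fovy"]/2)); return f,R.from_euler('xyz',d["orientation"]).as_matrix(),np.array(d["eye"])
def proj(d,P):
    f,M,e=cam(d); c=(np.atleast_2d(P)-e)@M; s=c[:,:2]/c[:,2:]; s=s*(1+d["k1"]*(s**2).sum(1,keepdims=True))
    return s*f+[d["cx"],d["cy"]]
def rays(d,px):
    f,M,e=cam(d); K=np.array([[f,0,d["cx"]],[0,f,d["cy"]],[0,0,1]])
    u=(np.atleast_2d(px).astype(float)-[d["cx"],d["cy"]])/f; s=u.copy()
    for _ in range(20): s=u/(1+d["k1"]*(s**2).sum(1,keepdims=True))
    return e,np.c_[s,np.ones(len(s))]@M.T
def onz(d,px,z):
    e,r=rays(d,px); return e+r*((z-e[2])/r[:,2])[:,None]
def rot(a): return np.array([[np.cos(a),-np.sin(a)],[np.sin(a),np.cos(a)]])
PAD=np.array([[-45,0],[-45,120],[45,120],[45,0],[14,0],[14,-70],[-14,-70],[-14,0]],float)
BRD=np.array([[-140,-160],[-140,160],[140,160],[140,-160]],float)
def poly(shape,p): return np.c_[p[:2]+shape@rot(p[2]).T,np.full(len(shape),p[3])]
def dens(P,n=40): return np.concatenate([P[i]+(P[(i+1)%len(P)]-P[i])*np.linspace(0,1,n,endpoint=False)[:,None] for i in range(len(P))])
def mask_pad(d,box):
    h=cv2.cvtColor(d["img"],cv2.COLOR_BGR2HSV); m=np.zeros(h.shape[:2],np.uint8)
    x0,y0,x1,y1=box; m[y0:y1,x0:x1]=((h[y0:y1,x0:x1,2]<95))*255
    n,l,s,_=cv2.connectedComponentsWithStats(m); i=1+np.argmax(s[1:,4]); return (l==i)
def fit(shape,p0,views,fixz=None):
    # views: (d,mask). match the outline with the mask's boundary by signed distance
    from scipy.ndimage import distance_transform_edt as dt, map_coordinates as mc
    sd=[(d,dt(~m)-dt(m)) for d,m in views]
    def res(p):
        if fixz is not None: p=np.r_[p[:3],fixz]
        return np.concatenate([mc(s,proj(d,dens(poly(shape,p)))[:,::-1].T,order=1,mode='nearest') for d,s in sd])
    r=least_squares(res,p0 if fixz is None else p0[:3],x_scale=[1,1,.01,1][:4 if fixz is None else 3],diff_step=1e-4,loss='soft_l1')
    return r.x,np.sqrt(np.mean(res(r.x)**2))
E
cat > m1.py <<'E'
from h import *
t=robot.get_image("top");s=robot.get_image("scene")
mt=mask_pad(t,(150,140,240,200));ms=mask_pad(s,(268,190,338,230))
print(mt.sum(),ms.sum())
q=onz(t,[[201,169],[235,181]],48);print(q)
def boardmask(d,seed):
    h=cv2.cvtColor(d["img"],cv2.COLOR_BGR2HSV);m=((h[...,1]>85)&(h[...,0]<25)).astype(np.uint8)
    n,l=cv2.connectedComponents(m);m=(l==l[seed[1],seed[0]]).astype(np.uint8)
    c,_=cv2.findContours(m,cv2.RETR_EXTERNAL,cv2.CHAIN_APPROX_NONE);o=np.zeros_like(m);cv2.drawContours(o,[max(c,key=cv2.contourArea)],-1,1,-1);return o>0
bt=boardmask(t,(160,210));bs=boardmask(s,(300,240));print(bt.sum(),bs.sum())
v=q[0]-q[1]; p0=np.r_[onz(t,[[211,176]],48)[0][:2],np.arctan2(v[1],v[0])-np.pi/2,48]
b0=np.r_[onz(t,[[187,175]],40)[0][:2],-.12,40]
P,e=fit(PAD,p0,[(t,mt),(s,ms)]);print("pad",P,e,fit(PAD,p0,[(t,mt)],48),fit(PAD,p0,[(s,ms)],48))
B,e=fit(BRD,b0,[(t,bt),(s,bs)]);print("board",B,e,fit(BRD,b0,[(t,bt)],40))
out=[]
for d in(t,s):
    im=cv2.resize(d["img"],None,fx=4,fy=4)
    for sh,p,c in((PAD,P,(255,255,0)),(BRD,B,(0,255,0))):
        cv2.polylines(im,[((proj(d,poly(sh,p))+.5)*4).astype(int)],True,c,1)
    x,y=(115,110) if d is t else (245,160); out.append(im[y*4:y*4+520,x*4:x*4+400 if 0 else x*4+ 540])
c=np.hstack(out);c=cv2.resize(c,None,fx=.74,fy=.74);cv2.imwrite("pics/fit1.png",c);print(c.shape)
E
python3 m1.py
```

```text
1970 1141
[[565.27797237  72.29696104  48.        ]
 [531.24689954 -17.33675287  48.        ]]
12504 7667
pad [ 5.51288915e+02  5.19878841e+01 -2.91453336e-01  4.55656318e+01] 1.2084983611044846 (array([ 5.49421915e+02,  4.94607782e+01, -2.85703482e-01]), np.float64(1.2819999170535592)) (array([ 5.53077035e+02,  5.19143407e+01, -2.91788192e-01]), np.float64(0.8001900986800284))
board [ 5.55425628e+02  1.14254317e+02 -1.52368146e-01  3.83411030e+01] 1.1148965691297081 (array([ 5.54116258e+02,  1.13332154e+02, -1.50573242e-01]), np.float64(0.8502335351587276))
(385, 799, 3)
```

View pics/fit1.png

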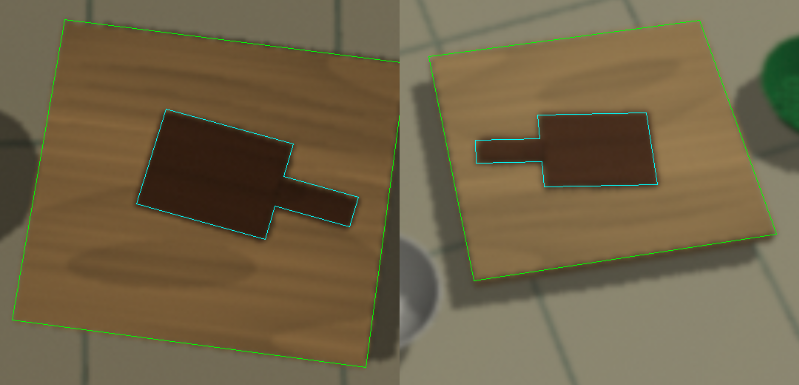

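The fit is good in both views. The heights come out at 45.6 and 38.3 mm, against nominal values of 48 and 40. In the edge frame the paddle is at (5, 98) mm, turned -0.14 rad. I'll push with both fingertips behind the blade so that it squares itself, stop short and look again.

```bash
cat > push1.py <<'E'
from h import *
B=np.array([554.8,113.8,-.1515])
def w(x,y,z): return list(B[:2]+rot(B[2])@[x,y])+[z]
if __name__=="__main__":
    print(robot.current_eef_rot())
    c=[]
    for yaw in(B[2]+np.pi/2,B[2]-np.pi/2):
        q=robot.inverse_kinematics(w(16,88,150),[np.pi,0,yaw])
        if q is not None: c.append((np.abs(np.array(q)-robot.current_qpos()).max(),yaw))
    yaw=min(c)[1];o=[np.pi,0,yaw];print(c)
    robot.move_gripper(.55)
    robot.move_ptp(w(16,88,220),o)
    robot.move_linear(w(16,88,60),speed=120)
    print("touch",robot.move_linear(w(16,88,34),speed=12,f_stop=3)); z=robot.current_tcp_pos()[2];print(z)
    z+=3; robot.move_linear(w(16,88,z),speed=30)
    print("push",robot.move_linear(w(16,-5,z),speed=35,f_stop=8),robot.current_tcp_pos(),w(16,-5,z),robot.current_contact_force())
    robot.move_linear(w(16,15,z),speed=60)
    robot.move_linear(w(16,15,120),speed=120)
    d=robot.get_image("wrist");cv2.imwrite("pics/w1.png",d["img"]);cv2.imwrite("pics/s1.png",robot.get_image("scene")["img"])
    print(robot.current_t())
E
python3 push1.py
```

```text
[-3.14048547e+00 -2.34726866e-04  2.29806237e-01]
[(np.float64(1.6906527687615853), np.float64(1.4192963267948966)), (np.float64(2.640428275520212), np.float64(-1.7222963267948965))]
touch True
40.30807745173552
push False [569.87916163 106.49551507  43.30670022] [np.float64(569.8621273331839), np.float64(106.44253303106608), np.float64(43.30807745173552)] [-0.383984    0.64606808 -0.32960001]
11.5167
```

View pics/s1.png

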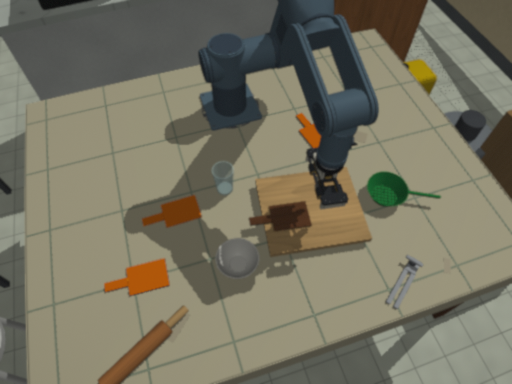

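View pics/w1.png

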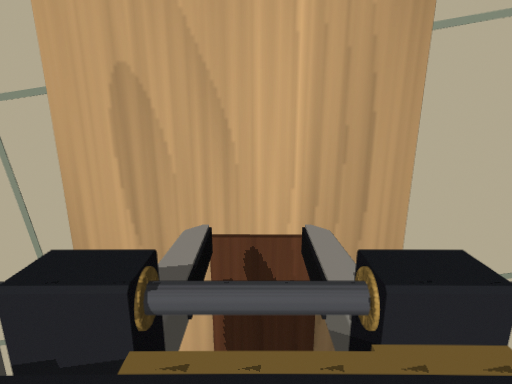

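The scene view shows the paddle squared, with its handle end at (250,221), already over the edge. The wrist view shows the blade's back edge straight across at row 235. I'll move the arm aside for an unobstructed measurement.

```bash
cat > look.py <<'E'
from push1 import *
def look(name,g):
    t=robot.get_image("top");s=robot.get_image("scene")
    res=[];out=[]
    p0=np.r_[w(g[0],g[1],48)[:2],B[2],48]
    vs=[]
    for d in(t,s):
        P=proj(d,poly(PAD*1.0,p0));lo=(P.min(0)-12).astype(int);hi=(P.max(0)+12).astype(int)
        vs.append((d,mask_pad(d,(*lo,*hi))))
    for v in(vs,vs[:1],vs[1:]):
        p,e=fit(PAD,p0,v,48); l=rot(-B[2])@(p[:2]-B[:2]); res.append(p);print("edge frame",l+[0,160],"yaw",p[2]-B[2],"rms",e)
    for (d,m) in vs:
        im=cv2.resize(d["img"],None,fx=4,fy=4);c=proj(d,[w(0,-120,40)])[0]*4
        for sh,p in((PAD,np.r_[res[0],48]),(BRD,np.r_[B,40])): cv2.polylines(im,[((proj(d,poly(sh,p))+.5)*4).astype(int)],True,(255,255,0),1)
        x,y=(c-[195,195]).astype(int);out.append(im[y:y+390,x:x+390])
    cv2.imwrite(name,np.hstack(out));print(robot.current_t())
E
python3 - <<'E'
from look import *
p=robot.current_tcp_pos();robot.move_linear([p[0],p[1],220],speed=150)
robot.move_j([-1.544,0.259,1.535,0,1.348,-0.203])
look("pics/f2.png",(12,28))
E
```

```text
edge frame [ -4.52123018 100.73158771] yaw -1.0762219363168612 rms 9.960057365190492
edge frame [ -2.94202536 105.47365245] yaw -0.9652240772728713 rms 11.08840945905038
edge frame [48.47234562 87.94601288] yaw 0.8561582384585674 rms 7.471361839571454
15.2417
```

View pics/f2.png

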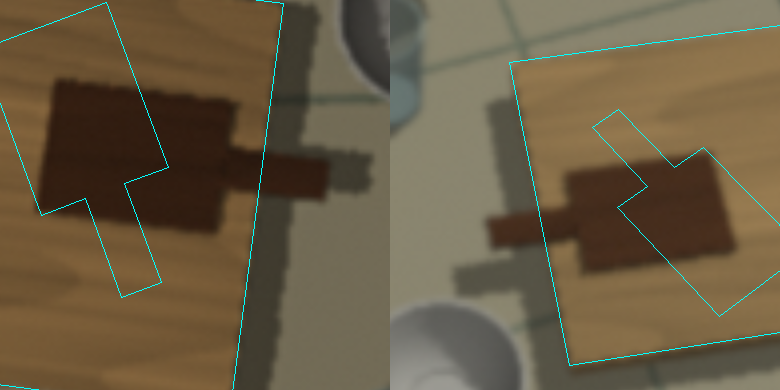

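The picture shows the paddle itself square to the edge, but the dark mask caught the table shadow. I'll add a saturation test and refit, with no motion.

```bash
sed -i 's/((h\[y0:y1,x0:x1,2\]<95))\*255/((h[y0:y1,x0:x1,2]<95)\&(h[y0:y1,x0:x1,1]>125))*255/' h.py
python3 - <<'E'
from look import *
look("pics/f3.png",(12,28))
E
```

```text
edge frame [ -4.33435203 100.8071322 ] yaw -1.06372048104325 rms 9.990447830518876
edge frame [ -2.94553025 105.46145797] yaw -0.9653298458600665 rms 11.085577466489823
edge frame [45.43623372 89.08029422] yaw 0.8506620467298048 rms 7.692536786360528
15.3417
```

View pics/f3.png

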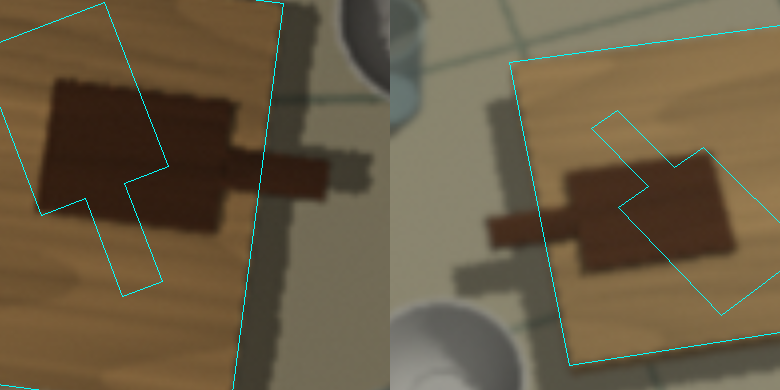

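The real fault was my starting guess. It was given in the edge frame but used as the board frame, so I'll shift it by 160 mm.

```bash
sed -i 's/w(g\[0\],g\[1\],48)/w(g[0],g[1]-160,48)/' look.py
python3 - <<'E'
from look import *
look("pics/f4.png",(12,28))
E
```

```text
edge frame [22.67752205 25.08534974] yaw -0.011155658169784644 rms 1.405155914570134
edge frame [20.99543357 24.05179889] yaw 0.004249593792141931 rms 1.4694363816625047
edge frame [24.35549083 25.64061624] yaw -0.002284897045318063 rms 1.0676778421746704
15.4417
```

View pics/f4.png

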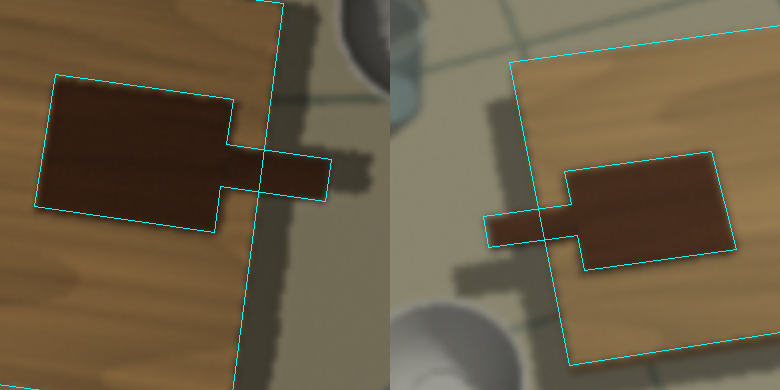

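The paddle is at edge frame (22.7, 25) mm and square, and it sat there with the tool at y = -5. The final push should therefore end at y = -30.

Run:
```python
from look import *
o=[np.pi,0,B[2]+np.pi/2];z=43.3
robot.move_ptp(w(22,12,220),o)
robot.move_linear(w(22,12,z),speed=120)
print(robot.move_linear(w(22,-30,z),speed=25,f_stop=8),robot.current_tcp_pos(),w(22,-30,z))
robot.move_linear(w(22,-10,z),speed=60)
robot.move_linear(w(22,-10,220),speed=150)
robot.move_j([-1.544,0.259,1.535,0,1.348,-0.203])
look("pics/f5.png",(22,0))
```

```text
False [572.06269977  80.83227267  43.34314031] [np.float64(572.0203741734974), np.float64(80.82336109721395), 43.3]
edge frame [22.66091135  1.59799491] yaw -0.011889464884843715 rms 1.176508993481048
edge frame [21.28104683  1.01024244] yaw 0.00519391390908322 rms 0.9427579455125437
edge frame [24.17578173  2.79531682] yaw -0.005266483680414991 rms 1.1909576924995955
26.375
```

View pics/f5.png

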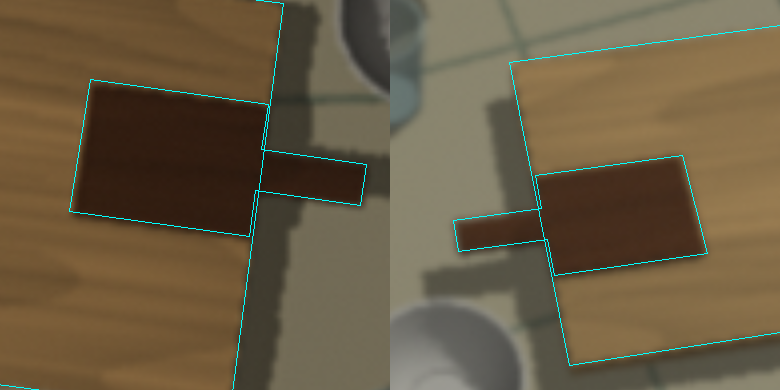

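The picture shows the shoulders on the edge line, about 1–2 mm short, with the paddle square and flat and the hand clear. I'm handing it in.

```bash
python3 -c "
from bench import robot
print(robot.hand_in())"
```

```text
the job is handed in; nothing more can be done
None
```

I handed the job in at about 26 s: by my last measurement the paddle lies flat and square to the edge (within about 0.01 rad), its shoulders about 1–2 mm short of it, the handle sticking out and the hand clear; the hand-in returned no verdict.

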